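# Reset the tripped breaker behind its push-latch cover

### The arm

A 6-joint arm with a two-finger parallel gripper is mounted at the origin on a cart in front of the work surface, level with it; the furniture and walls round the work are solid. World frame = base frame: x ahead of the robot, y to its left, z up, the work surface at z = 0. Lengths are in m, angles in rad, forces in N, time in s.
With the tool pointing down it reaches from about 0.375 to 0.9 m from the base axis. Payload 3.1 kg.
Tool frame: the origin (TCP) lies between the finger pads; the fingertips stand 25 mm ahead of it and the grasp point (between the pads) lies 6 mm ahead of it; y points along the fingers, x is the direction in which the jaws open and shut, and the axes are right-handed (so a half turn about y gives the same grasp; the last joint's range is limited). The gripper opens to 87 mm and grips with 3 to 60 N. Pads are 19 mm wide; open, the fingers measure 117 mm over their backs; the gripper's body (75 mm by 190 mm) begins 51 mm behind the grasp point.
Start: joints at [0.931, 0.527, 1.433, -0, 1.181, -0.178], TCP at [0.278, 0.56, 0.248] pointing down, gripper open.
Joint ranges: [-3.08, 3.08], [-0.75, 2.2], [0.22, 2.44], [-1.43, 4.57], [0, 2.65], [-2.85, 2.85]. Speed limits (rad/s): [2.79, 2.79, 3.14, 3.14, 3.14, 3.14].

### API

Orientations are given as a unit quaternion [x, y, z, w].
In Python, from rig import robot gives the robot as it stands.
- The arm moves only by the tool carry_out, never from a script. Its argument "moves" is a list of rows, each a list of 7 numbers: the opening, from 0 (shut) to 1 (fully open), then the shift along the tool's x, y, z in cm, then the turn, a rotation vector about the tool's x, y, z in rad. In form: [[grip, x, y, z, rx, ry, rz], ...]. A call has 1 to 20 rows; each row is the pose to reach, as a shift and turn from the pose commanded when the call began, along the tool's axes at that moment; what a row does not reach only later rows make up. A row lasts 1/10 s, in which the tool goes at most 50 mm and 8.59 degrees, less where a joint would pass 70% of its speed; a pose out of reach is approached as far as the arm can. A call with a gripper value outside its range is refused whole. The fingers move at their own pace and stop on an object; "force" is the grip in N (left out, the last holds). Time passes only in rows, so rows that repeat a pose let the fingers close. It gives the time, the measured TCP pose, the force and the opening at its end, in the units of the state.
- robot.get_obs(): the state, without advancing time (a new reading comes with each control period).
- robot.camera(name): name is "side" or "top"; returns the picture (400x640x3 uint8, red, green, blue); there is no depth.
- robot.camera_params(name): a dict with "fx", "fy", "cx", "cy" (pixels), "k1" (the pictures are not rectified: a ray, as slopes to the right and down, at radius r is drawn at 1 + k1 r^2 times it, then the intrinsics apply), "extrinsics" (4x4, takes a point from camera to world coordinates). Camera axes: x right, y down, z forward; pixel columns grow to the right and rows downward; lengths in m; the calibration is good to about 2 mm. A picture is of the moment at which its call begins. camera_params takes no time and is no camera call.
- robot.hand_in(): hands the job in, once; it reports no verdict.
The state is a dict: "time": time; "q": joint angles; "joint_velocities": joint speeds; "joint_torque": joint torques, N m; "position": TCP position; "tool_rot": TCP orientation; "ft_force": force on the tool from outside, world axes, zero at the start; "moment": the same for the moment, N m; "grip_width": finger opening in m.
Only numpy, scipy, OpenCV 4.12 (cv2) and the standard library are available. Lean on these libraries where they do the work, as an engineer would, in place of code of your own. Each camera call takes 0.05 s, during which the arm holds its last target.

### The job

One of the three breakers in the bench power box has tripped: its lever leans towards the front of the box while the other two lean back. Press the front edge of the clear cover with a fingertip so that it pops open, push the tripped lever all the way back like its neighbours, then push the cover down again and press it until it latches shut. Nothing needs to be picked up; leave the other two breakers on and the things around the box where they stand.

Things in the scene. Friction and masses are not known exactly. Their poses are not given: they have to be found in the camera images.
- power_box: white power box screwed to the bench, 160 x 200 x 70 mm (its x, y, z). Origin: centre of its underside; its +x points to its back (hinge side), z up; two flat outlet covers stand 7 mm out of its front (-x) face. It cannot move; place and yaw differ every time
- box_top (a point): centre of the window in the box's top face (87 x 128 mm, 16.5 mm in front of the box's centre, 70 mm above the bench). In it stand the three breakers, their bodies up to 66 mm above the bench, and in front of the middle breaker, 45 to 55 mm in front of the box's centre, a black latch case 34 mm wide, up to 70 mm above the bench
- cover (a joint): angle (rad) of the clear cover, sprung to open, hinged at its back edge: 0 = latched shut, 2.05 = fully open, which takes about 2 s. Push-push latch: pressing the shut front edge down to its stop (-0.08, 6.5 mm lower, about 2 N; at least 4 mm needed) and letting go releases it; pushing the open cover down to the same stop and letting go latches it at 0. Each full press toggles it
- cover_edge (a point): middle of the cover's free (front) edge, 93 mm from the hinge axis. The cover is a clear pane in a grey frame, 142 mm wide, 3 mm thick, with a 13 mm clear skirt below. Shut, it lies level, its underside 86 mm above the bench; fully open it leans away over the back of the box, this edge about 168 mm above the bench and 74 mm behind the box's centre
- cover_pad (a point): centre of the top of the ribbed grey press pad (14 x 40 mm) at the middle of the cover's front edge, 80.5 mm from the hinge axis and 5 mm above the cover's underside; moves with the cover
- cover_hinge (a point): middle of the cover's hinge axis (which runs along the box's y), 31 mm behind the box's centre, 86 mm above the bench
- breaker_a (a joint): angle (rad) of the lever of breaker a: 0 = tripped/off, leaning to the front of the box (-x); 1.0 = on, leaning to the back (+x). It snaps over its middle (0.5) and takes about 2 N at the tip. It is off at the start. Which place in the row it has differs every time
- breaker_a_tip (a point): middle of the top edge of breaker a's black lever, 23 mm wide along the box's y, 5 to 7 mm thick, tip 21 mm from its pivot, 77 mm above the bench; 10 mm in front of the pivot when off, 10 mm behind it when on. Breakers stand 37 mm apart along the box's y, pivots 59 mm above the bench, 20 mm in front of the box's centre
- breaker_b (a joint): the same for breaker b, on (1.0) at the start; it must stay on
- breaker_b_tip (a point): tip of the lever of breaker b, as for a
- breaker_c (a joint): the same for breaker c, on (1.0) at the start; it must stay on
- breaker_c_tip (a point): tip of the lever of breaker c, as for a
- marker: bystander: black-capped marker pen, 14 x 117 x 16 mm, lying in front of the box; origin under its middle, its length along its y
- vial: bystander: small vial with a white cap, 23 mm in diameter, 48 mm tall, standing behind the box; origin under its middle
- dropper_bottle: bystander: brown dropper bottle with a black bulb, 32 mm in diameter, 94 mm tall, standing behind the box; origin under its middle

How it is judged:
By the outcome, as a careful person would: the job done as asked, in the order asked, and still so for the second after the job is handed in, with the robot touching nothing.
It also fails if it takes over 48 s, if anything falls off the work surface, if the arm or the gripper's body presses on something with over 40 N, if the wrist force passes 120 N, or if a joint passes its speed limit or range.

## Working session

There is one attempt and no reset: what is moved stays moved. The work goes in short steps, Python scripts to look and compute and a tool call to move; the robot and the scene stay as the last step left them, time stands still between calls to the robot, and variables do not carry over. Pictures are saved under pics/ and viewed, and the job is handed in when it is done.

Besides the shell and the picture viewer there is one more tool, called by a JSON object that holds its "name" and its "arguments". carry_out: Moves the arm, as the interface text tells. Its arguments: {"type":"object","properties":{"moves":{"type":"array"},"force":{"type":"number"}},"required":["moves"]}

```bash
ls; mkdir -p pics
python3 - <<'E'
from rig import robot
import cv2
o=robot.get_obs()
for k in o: print(k,o[k])
for n in ("side","top"):
    p=robot.camera_params(n); print(n,p)
    cv2.imwrite(f"pics/{n}0.png",robot.camera(n)[:,:,::-1])
E
```

```text
pics
time 0.0
q [ 9.31529778e-01  5.28448238e-01  1.43388214e+00 -1.24874984e-05
  1.18137908e+00 -1.78524976e-01]
joint_velocities [ 0.00096854  0.00014042 -0.00060285  0.00103592 -0.00158441 -0.00081595]
joint_torque [-1.63237291e-04 -4.40046072e+01 -1.76591295e+01  6.31880388e-02
  5.83111192e-02 -1.55341304e-04]
position [0.27747013 0.55928921 0.24658899]
tool_rot [ 0.6012379   0.37192837 -0.37331733 -0.60067998]
ft_force [-0.18000335  0.55735583  0.18441769]
moment [-0.01171911  0.02936797 -0.01934739]
grip_width 0.08703599880674892
side {'fx': 431.8852020724338, 'fy': 431.8852020724338, 'cx': 319.6781184910891, 'cy': 202.8925097164012, 'k1': 0.01343162025255682, 'extrinsics': array([[ 9.15584120e-01, -1.79888937e-01,  3.59646618e-01,
         2.51251454e-01],
       [-4.02126497e-01, -4.09604951e-01,  8.18851674e-01,
        -7.21224131e-01],
       [ 1.06784621e-05, -8.94351024e-01, -4.47365897e-01,
         4.82140387e-01],
       [ 0.00000000e+00,  0.00000000e+00,  0.00000000e+00,
         1.00000000e+00]])}
top {'fx': 427.2217880652013, 'fy': 427.2217880652013, 'cx': 314.01341905582103, 'cy': 200.8780503173955, 'k1': -0.11356180562406461, 'extrinsics': array([[-0.01752145, -0.9875088 ,  0.15658662,  0.45533033],
       [-0.99971154,  0.01987594,  0.01348307, -0.04677007],
       [-0.01642695, -0.15630521, -0.98757219,  0.97367804],
       [ 0.        ,  0.        ,  0.        ,  1.        ]])}
```

View pics/side0.png

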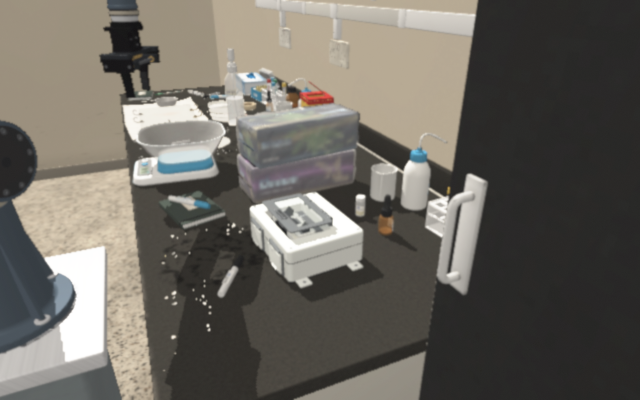

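View pics/top0.png

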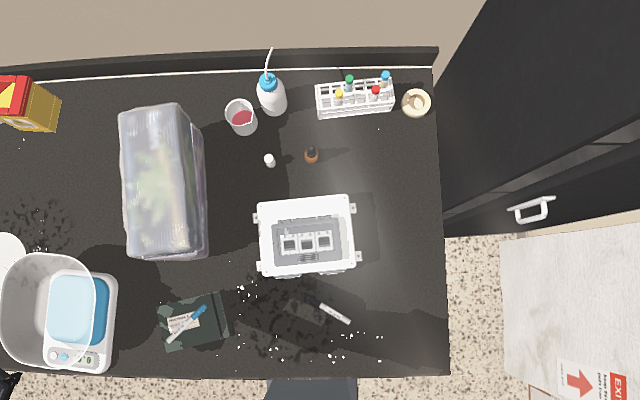

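```bash
cat > h.py <<'E'
import numpy as np, cv2
from rig import robot
def cam(n):
    p=robot.camera_params(n); K=np.array([[p['fx'],0,p['cx']],[0,p['fy'],p['cy']],[0,0,1.]])
    return K,np.array([p['k1'],0,0,0,0.]),np.array(p['extrinsics'])
def ray(n,uv):
    K,d,E=cam(n)
    u=cv2.undistortPoints(np.array(uv,float).reshape(-1,1,2),K,d)[:,0]
    D=np.c_[u,np.ones(len(u))]@E[:3,:3].T
    return E[:3,3],D
def onz(n,uv,z):
    o,D=ray(n,uv); return o+D*((z-o[2])/D[:,2])[:,None]
def proj(n,P):
    K,d,E=cam(n); Ei=np.linalg.inv(E)
    return cv2.projectPoints(np.array(P,float).reshape(-1,3),cv2.Rodrigues(Ei[:3,:3])[0],Ei[:3,3],K,d)[0][:,0]
def crop(n,f,c,w,h,s):
    im=cv2.imread(f); x,y=c
    return cv2.resize(im[y-h//2:y+h//2,x-w//2:x+w//2],None,fx=s,fy=s,interpolation=cv2.INTER_CUBIC)
E
python3 - <<'E'
from h import *
cv2.imwrite('pics/t0c.png',crop('top','pics/top0.png',(305,237),120,100,6))
cv2.imwrite('pics/s0c.png',crop('side','pics/side0.png',(305,235),130,100,6))
E
```

```text
(no output)
```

View pics/t0c.png

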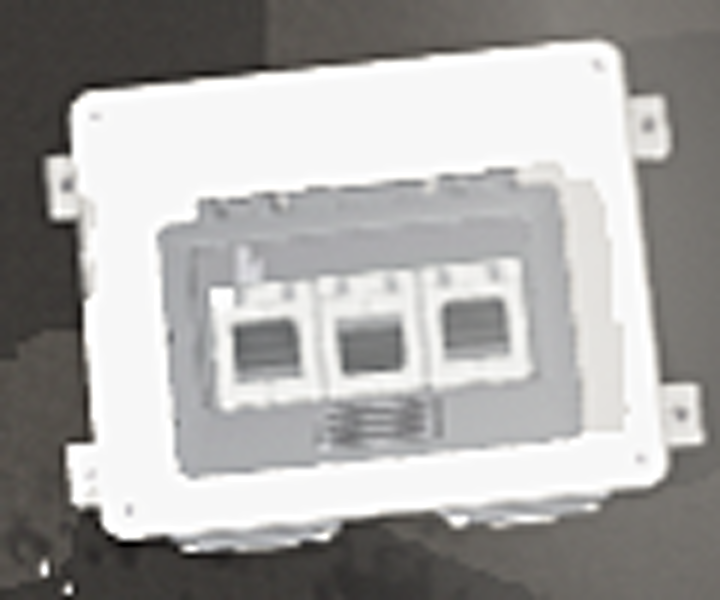

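View pics/s0c.png

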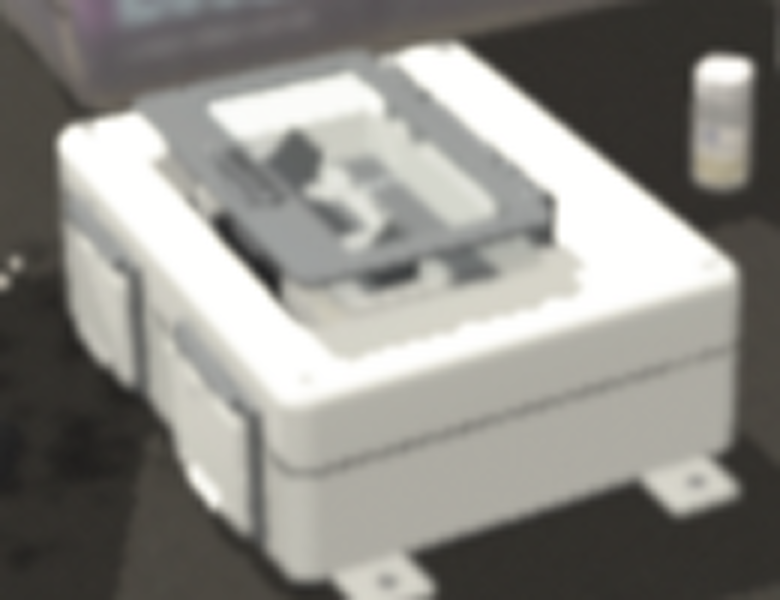

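Run:
```python
from h import *
def st(a):
    a=a.astype(float); return np.clip((a-60)*1.3,0,255).astype(np.uint8)
a=crop('top','pics/top0.png',(303,241),64,44,12)
b=crop('side','pics/side0.png',(300,217),70,50,11)
cv2.imwrite('pics/t0d.png',a); cv2.imwrite('pics/s0d.png',b)
# box top corners by white mask (top)
for n,c in (('top',(305,237)),('side',(305,235))):
    im=cv2.imread(f'pics/{n}0.png'); m=(im.min(2)>215).astype(np.uint8)
    k,l,s,ce=cv2.connectedComponentsWithStats(m)
    i=1+np.argmax([s[j,4] if abs(ce[j]-c).max()<50 else 0 for j in range(1,k)])
    cs,_=cv2.findContours((l==i).astype(np.uint8),cv2.RETR_EXTERNAL,cv2.CHAIN_APPROX_NONE)
    print(n,s[i],ce[i],cv2.minAreaRect(cs[0]),cv2.boxPoints(cv2.minAreaRect(cs[0])))
```

```text
top [ 254  194  108   83 3926] [304.1589404  231.14875191] ((305.7294006347656, 234.7176513671875), (74.70478057861328, 104.9571304321289), 84.0938491821289) [[249.68587 202.96355]
 [354.08585 192.16353]
 [361.77295 266.47174]
 [257.37296 277.2718 ]]
side [ 250  193  112   60 1653] [307.30369026 224.94252874] ((305.47723388671875, 218.92202758789062), (54.813934326171875, 100.93028259277344), 73.7059555053711) [[249.34958 206.77472]
 [346.22592 178.45703]
 [361.6049  231.06934]
 [264.72855 259.38702]]
```

View pics/t0d.png

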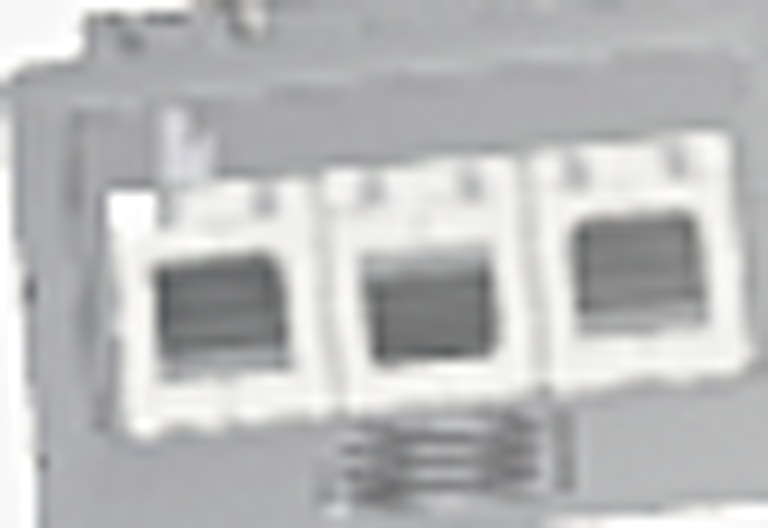

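View pics/s0d.png

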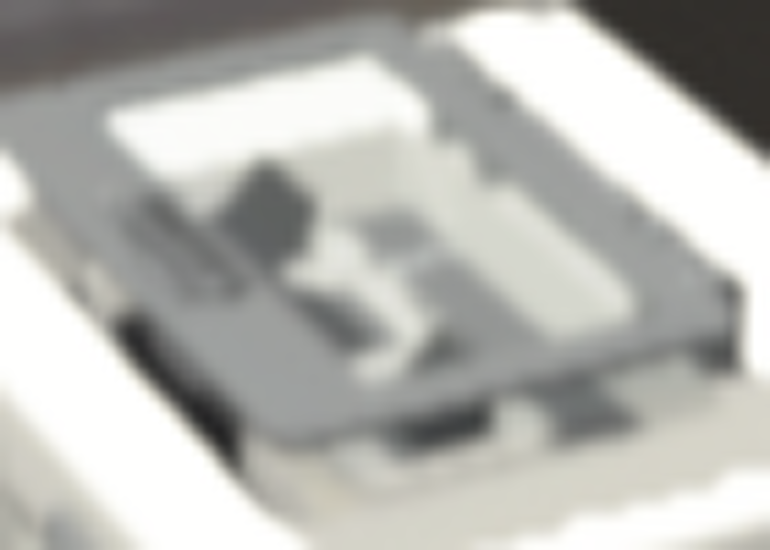

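Run:
```python
from h import *
from scipy.spatial.transform import Rotation as R
print(R.from_quat(robot.get_obs()['tool_rot']).as_matrix().round(3))
# zoomed crop coords (t0c: x0=245,y0=187, s=6)
z=lambda u,v:(245+(u+.5)/6-.5,187+(v+.5)/6-.5)
pts={'BL':z(72,95),'BR':z(615,42),'FR':z(665,488),'FL':z(105,538)}
for k,p in pts.items(): print(k,np.round(p,1),onz('top',[p],.07)[0].round(4))
hol=[z(96,117),z(598,65),z(641,458),z(128,511)]
H=onz('top',hol,.07); print(H.round(4),H.mean(0))
print([np.linalg.norm(H[i]-H[(i+1)%4]).round(4) for i in range(4)])
cov=[z(160,228),z(555,180),z(580,435),z(188,477)]
C=onz('top',cov,.089); print('cover',C.round(4),[np.linalg.norm(C[i]-C[(i+1)%4]).round(4) for i in range(4)])
# side bins
print(onz('top',[(207,258),(128,258),(125,105),(190,105)],0.15).round(3))
```

```text
[[ 0.445 -0.001 -0.896]
 [ 0.896 -0.002  0.445]
 [-0.002 -1.     0.   ]]
BL [256.6 202.4] [0.5978 0.0891 0.07  ]
BR [347.1 193.6] [ 0.613  -0.1057  0.07  ]
FR [355.4 267.9] [ 0.4547 -0.1187  0.07  ]
FL [262.1 276.2] [0.4407 0.0773 0.07  ]
[[ 0.5896  0.0804  0.07  ]
 [ 0.6048 -0.0994  0.07  ]
 [ 0.4653 -0.1106  0.07  ]
 [ 0.45    0.0692  0.07  ]] [ 0.52742756 -0.01507386  0.07      ]
[np.float64(0.1804), np.float64(0.14), np.float64(0.1804), np.float64(0.1401)]
cover [[ 0.5474  0.0553  0.089 ]
 [ 0.5615 -0.0822  0.089 ]
 [ 0.4734 -0.0886  0.089 ]
 [ 0.4614  0.0461  0.089 ]] [np.float64(0.1383), np.float64(0.0884), np.float64(0.1352), np.float64(0.0865)]
[[0.478 0.174 0.15 ]
 [0.479 0.334 0.15 ]
 [0.798 0.359 0.15 ]
 [0.792 0.217 0.15 ]]
```

```bash
cat >> h.py <<'E'
from scipy.spatial.transform import Rotation as R
C=np.array([0.5274,-0.0151,0.]); YAW=np.arctan2(0.0152,0.1798)*.5+np.arctan2(0.0112,0.1396)*.5
BX=np.array([np.cos(YAW),np.sin(YAW),0]); BY=np.array([-BX[1],BX[0],0]); BZ=np.array([0,0,1.])
def b2w(p): p=np.atleast_2d(p); return C+p[:,:1]*BX+p[:,1:2]*BY+p[:,2:]*BZ
def state():
    o=robot.get_obs(); T=R.from_quat(o['tool_rot']).as_matrix()
    tip=np.array(o['position'])+0.025*T[:,1]
    d=tip-C
    return o,T,tip,np.array([d@BX,d@BY,d[2]])
def delta(tipbox):
    "row for tip target (box m), tool x=BY,y=down,z=-BX"
    o,T,tip,b=state()
    Tt=np.c_[BY,-BZ,-BX]
    tcp=b2w(tipbox)[0]-0.025*Tt[:,1]
    return np.r_[T.T@(tcp-np.array(o['position']))*100, R.from_matrix(T.T@Tt).as_rotvec()].round(3)
def show():
    o,T,tip,b=state()
    print('t',round(o['time'],2),'tip box mm',(b*1e3).round(1),'F',np.round(o['ft_force'],2),'w',round(o['grip_width'],4),'rot',R.from_matrix(T.T@np.c_[BY,-BZ,-BX]).as_rotvec().round(3))
E
python3 - <<'E'
from h import *
print(YAW); show(); print(delta([-.054,0,.22]),delta([-.054,0,.14]))
im=cv2.imread('pics/side0.png')
P=b2w([[x,y,.07] for x in(-.07,.07) for y in(-.09,.09)]+[[-.0495,0,.091],[-.062,-.071,.089],[-.03,0,.077],[-.01,-.037,.077],[-.01,.037,.077]])
for n in('side','top'):
    im=cv2.imread(f'pics/{n}0.png'); im=im[187:287,240:370]; im=cv2.resize(im,None,fx=6,fy=6,interpolation=cv2.INTER_CUBIC)
    for u,v in proj(n,P): cv2.drawMarker(im,(int((u-240+.5)*6),int((v-187+.5)*6)),(0,0,255),cv2.MARKER_CROSS,12,1)
    cv2.imwrite(f'pics/{n}0m.png',im)
E
```

```text
0.08219779709140254
t 0.1 tip box mm [-201.9  593.   221.7] F [0.25 0.1  0.1 ] w 0.087 rot [-0.001 -0.543 -0.002]
[-4.3130e+01  2.3700e-01 -4.3301e+01 -1.0000e-03 -5.4300e-01 -2.0000e-03] [-4.3114e+01  8.2370e+00 -4.3303e+01 -1.0000e-03 -5.4300e-01 -2.0000e-03]
```

View pics/side0m.png

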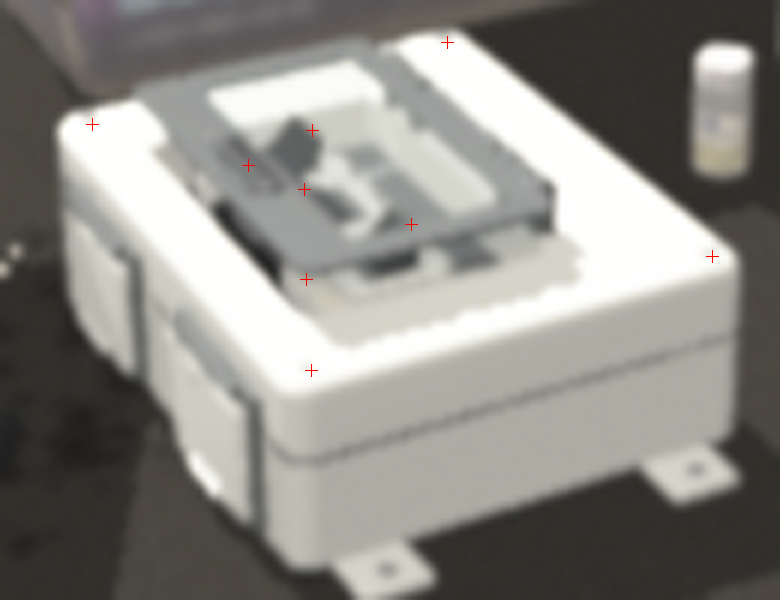

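View pics/top0m.png

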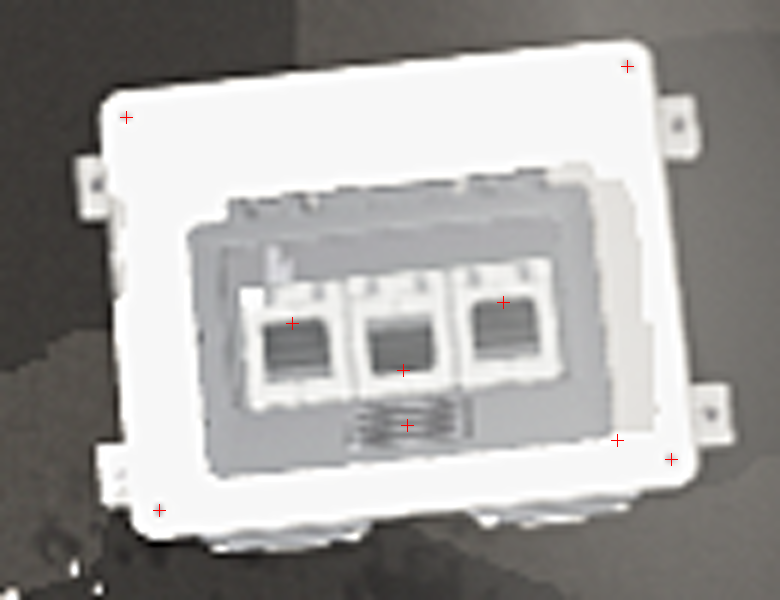

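{"name": "carry_out", "arguments": {"moves": [[0,0,-5,0,0,0,0],[0,-10,-5,-10,0,-0.15,0],[0,-20,-5,-20,0,-0.3,0],[0,-30,-4,-30,0,-0.45,0],[0,-43.1,-2,-43.3,0,-0.543,0],[0,-43.1,0,-43.3,0,-0.543,0],[0,-43.1,3,-43.3,0,-0.543,0],[0,-43.1,6,-43.3,0,-0.543,0],[0,-43.1,6,-43.3,0,-0.543,0],[0,-43.1,6,-43.3,0,-0.543,0],[0,-43.1,6,-43.3,0,-0.543,0],[0,-43.1,6,-43.3,0,-0.543,0],[0,-43.1,6,-43.3,0,-0.543,0],[0,-43.1,6,-43.3,0,-0.543,0],[0,-43.1,6,-43.3,0,-0.543,0],[0,-43.1,6,-43.3,0,-0.543,0]]}}

```text
time: 1.7
position: [0.4736, -0.0191, 0.187]
tool_rot: [-0.479, -0.519, 0.52, 0.48]
ft_force: [-0.8, 0.5, 0.4]
grip_width: 0.0005
```

Run:
```python
from h import *
show(); print(delta([-.054,0,.12]))
```

```text
t 1.7 tip box mm [-54.    0.5 162. ] F [-0.82  0.47  0.43] w 0.0005 rot [-0.002 -0.002  0.001]
[-4.900e-02  4.204e+00 -7.000e-03 -2.000e-03 -2.000e-03  1.000e-03]
```

{"name": "carry_out", "arguments": {"moves": [[0,-0.05,4,0,0,0,0],[0,-0.05,6.5,0,0,0,0],[0,-0.05,6.5,0,0,0,0],[0,-0.05,6.5,0,0,0,0]]}}

```text
time: 2.1
position: [0.4737, -0.0181, 0.1229]
tool_rot: [-0.478, -0.52, 0.521, 0.479]
ft_force: [-0.1, 0.2, 0.3]
grip_width: 0.0005
```

Run:
```python
from h import *
show()
cv2.imwrite('pics/side1.png',robot.camera('side')[:,:,::-1])
cv2.imwrite('pics/s1c.png',crop('side','pics/side1.png',(305,225),130,100,6))
```

```text
t 2.1 tip box mm [-53.8   1.5  97.9] F [-0.15  0.23  0.3 ] w 0.0005 rot [-0.001  0.002  0.   ]
```

View pics/s1c.png

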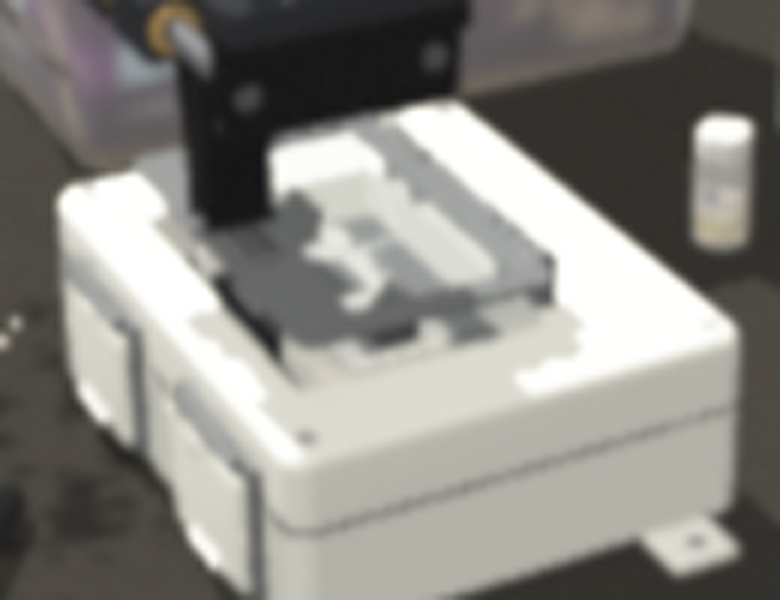

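{"name": "carry_out", "arguments": {"moves": [[0,0,0.6,0,0,0,0],[0,0,0.9,0,0,0,0],[0,0,1.2,0,0,0,0],[0,0,1.4,0,0,0,0],[0,0,1.4,0,0,0,0]]}}

```text
time: 2.65
position: [0.4749, -0.0193, 0.11]
tool_rot: [0.48, 0.521, -0.52, -0.478]
ft_force: [-0.9, 1.8, 12.6]
grip_width: 0.0006
```

Run:
```python
from h import *
show()
```

```text
t 2.65 tip box mm [-52.6   0.1  85. ] F [-0.87  1.76 12.59] w 0.0006 rot [ 0.002 -0.    -0.001]
```

{"name": "carry_out", "arguments": {"moves": [[0,0,-0.5,0,0,0,0],[0,0,-3,1,0,0,0],[0,0,-5,5,0,0,0],[0,0,-6,9,0,0,0],[0,0,-8,9,0,0,0],[0,0,-8,9,0,0,0],[0,0,-8,9,0,0,0],[0,0,-8,9,0,0,0],[0,0,-8,9,0,0,0],[0,0,-8,9,0,0,0],[0,0,-8,9,0,0,0],[0,0,-8,9,0,0,0],[0,0,-8,9,0,0,0],[0,0,-8,9,0,0,0],[0,0,-8,9,0,0,0],[0,0,-8,9,0,0,0],[0,0,-8,9,0,0,0],[0,0,-8,9,0,0,0],[0,0,-8,9,0,0,0],[0,0,-8,9,0,0,0]]}}

```text
time: 4.65
position: [0.3844, -0.0267, 0.1886]
tool_rot: [0.479, 0.52, -0.52, -0.479]
ft_force: [0.0, -0.2, 0.3]
grip_width: 0.0002
```

Run:
```python
from h import *
show()
for n in('side','top'):
    cv2.imwrite(f'pics/{n}2.png',robot.camera(n)[:,:,::-1])
cv2.imwrite('pics/s2c.png',crop('side','pics/side2.png',(305,205),130,100,6))
cv2.imwrite('pics/t2c.png',crop('top','pics/top2.png',(305,237),120,100,6))
```

```text
t 4.65 tip box mm [-143.5    0.2  163.6] F [ 0.03 -0.2   0.3 ] w 0.0002 rot [ 0. -0. -0.]
```

View pics/s2c.png

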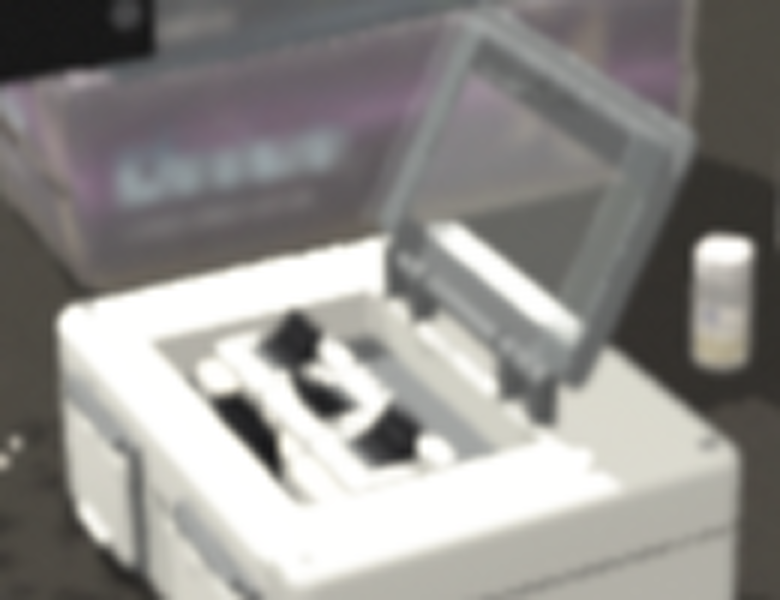

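View pics/t2c.png

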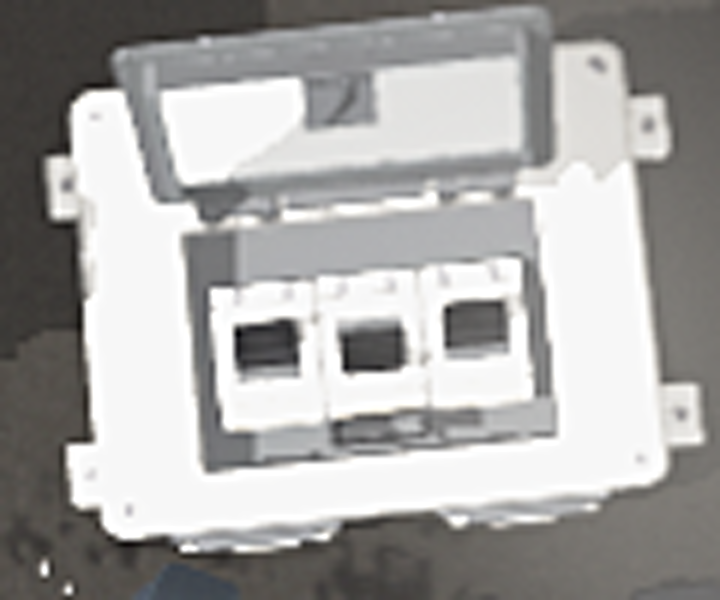

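{"name": "carry_out", "arguments": {"moves": [[0,0,2,-4,0,0,0],[0,0,5,-8,0,0,0],[0,0,7.5,-9.1,0,0,0],[0,0,8.5,-9.1,0,0,0],[0,0,9,-9.1,0,0,0],[0,0,9,-9.1,0,0,0],[0,0,9,-9.1,0,0,0]]}}

```text
time: 5.45
position: [0.4744, -0.0192, 0.0994]
tool_rot: [0.479, 0.52, -0.52, -0.479]
ft_force: [0.2, -0.0, -0.3]
grip_width: 0.0005
```

Run:
```python
from h import *
show()
```

```text
t 5.45 tip box mm [-53.2   0.2  74.4] F [ 0.22 -0.05 -0.26] w 0.0005 rot [ 0. -0. -0.]
```

{"name": "carry_out", "arguments": {"moves": [[0,0,0.15,0,0,0,0],[0,0,0.15,-0.6,0,0,0],[0,0,0.15,-1.2,0,0,0],[0,0,0.15,-1.9,0,0,0],[0,0,0.4,-2.0,0,0,0],[0,0,0.45,-2.4,0,0,0],[0,0,0.45,-2.7,0,0,0],[0,0,0.45,-2.7,0,0,0]]}}

```text
time: 6.25
position: [0.4986, -0.0173, 0.0938]
tool_rot: [-0.476, -0.518, 0.523, 0.481]
ft_force: [-7.5, -4.4, 7.3]
grip_width: 0.0006
```

Run:
```python
from h import *
show()
for n in('side',):
    cv2.imwrite(f'pics/{n}3.png',robot.camera(n)[:,:,::-1])
cv2.imwrite('pics/s3c.png',crop('side','pics/side3.png',(305,205),130,100,6))
```

```text
t 6.25 tip box mm [-29.1   0.2  68.8] F [-7.55 -4.43  7.28] w 0.0006 rot [-0.009  0.002  0.   ]
```

View pics/s3c.png

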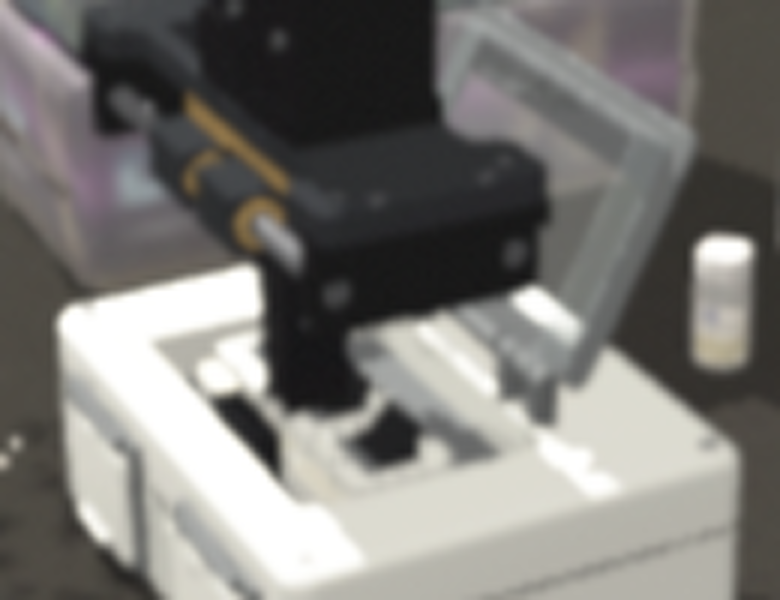

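{"name": "carry_out", "arguments": {"moves": [[0,0,0,0.4,0,0,0],[0,0,-2,0.5,0,0,0],[0,0,-5,4,0,0,0],[0,0,-9,8,0,0,0],[0,0,-9.5,11,0,0,0],[0,0,-9.5,11,0,0,0],[0,0,-9.5,11,0,0,0]]}}

```text
time: 7.0
position: [0.3931, -0.0262, 0.1895]
tool_rot: [0.48, 0.52, -0.519, -0.478]
ft_force: [-0.6, -0.5, -0.4]
grip_width: 0.0003
```

Run:
```python
from h import *
show()
for n in('side','top'):
    cv2.imwrite(f'pics/{n}4.png',robot.camera(n)[:,:,::-1])
cv2.imwrite('pics/s4c.png',crop('side','pics/side4.png',(305,205),130,100,6))
cv2.imwrite('pics/t4c.png',crop('top','pics/top4.png',(305,237),120,100,6))
```

```text
t 7.0 tip box mm [-1.347e+02 -1.000e-01  1.645e+02] F [-0.6  -0.53 -0.38] w 0.0003 rot [ 0.003 -0.001 -0.001]
```

View pics/s4c.png

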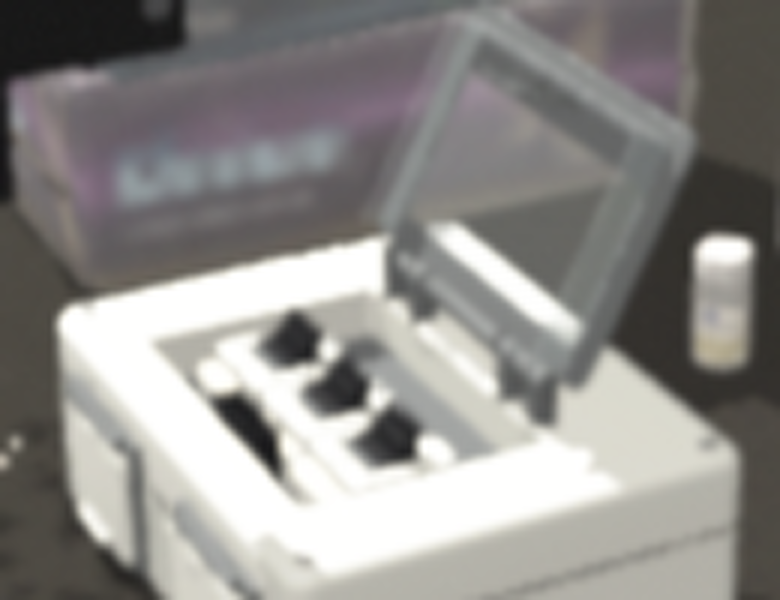

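View pics/t4c.png

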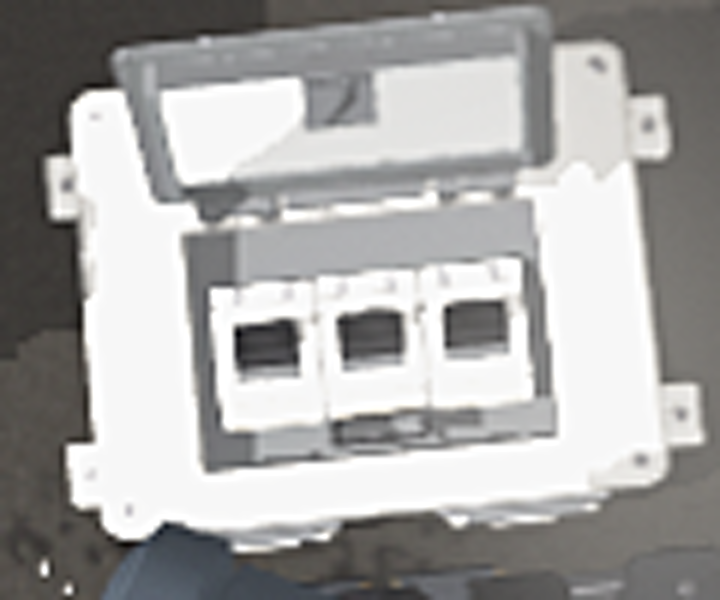

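{"name": "carry_out", "arguments": {"moves": [[0,0,-4,0,0,0,0],[0,0,-6.5,-3,0,0,0],[0,0,-6.5,-8,0,0,0],[0,0,-6.5,-13,0,0,0],[0,0,-6.5,-18,0,0,0],[0,0,-6.5,-23,0,0,0],[0,0,-6.5,-24.5,0,0,0],[0,0,-6.5,-24.5,0,0,0],[0,0,-6.5,-24.5,0,0,0],[0,0,-6.5,-24.5,0,0,0]]}}

```text
time: 8.1
position: [0.6352, -0.0057, 0.2533]
tool_rot: [-0.478, -0.52, 0.521, 0.48]
ft_force: [-0.5, -0.5, 0.2]
grip_width: 0.0006
```

Run:
```python
from h import *
show(); print(delta([.107,0,.155]))
for n in('side','top'):
    cv2.imwrite(f'pics/{n}5.png',robot.camera(n)[:,:,::-1])
cv2.imwrite('pics/s5c.png',crop('side','pics/side5.png',(305,205),200,140,4))
```

```text
t 8.1 tip box mm [108.2   0.5 228.3] F [-0.47 -0.53  0.21] w 0.0006 rot [-0.002 -0.     0.001]
[-5.70e-02  7.33e+00  1.04e-01 -2.00e-03 -0.00e+00  1.00e-03]
```

View pics/s5c.png

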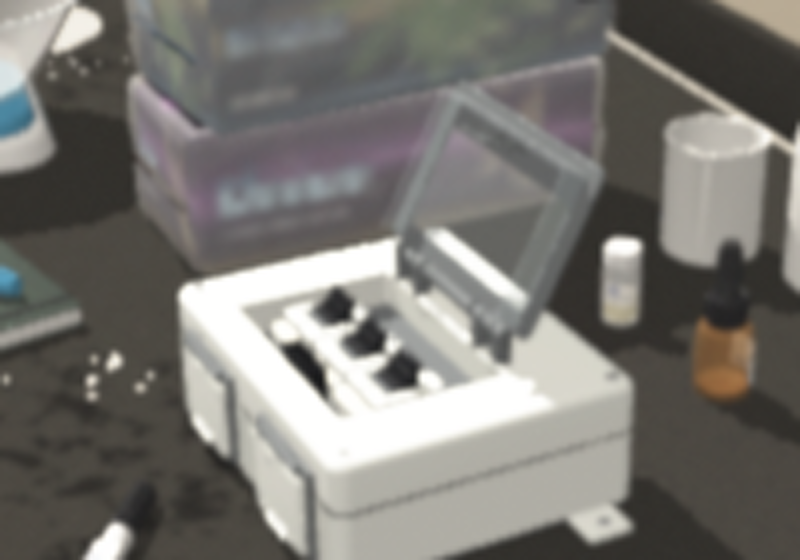

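View pics/top5.png

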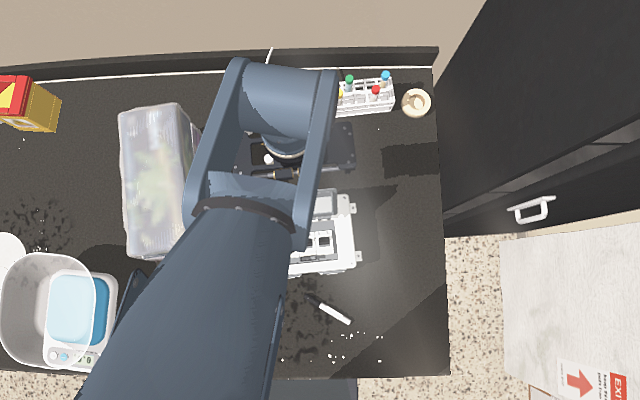

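Run:
```python
from h import *
o,T,tip,b=state(); print(proj('side',tip), proj('top',tip))
th=np.radians([117,105,97,90,84,78,72,66,60,54,48,42,36,30,24,18,12,6,3,0])
r=86
x=31-r*np.cos(th)+5*np.sin(th)+9.5; z=86+r*np.sin(th)+5*np.cos(th)
for a in np.c_[np.degrees(th),x,z].round(1): print(a)
```

```text
[[352.72173167 132.80997729]] [[296.23960381 167.03221183]]
[117.   84.  160.4]
[105.   67.6 167.8]
[ 97.   55.9 170.7]
[ 90.   45.5 172. ]
[ 84.   36.5 172.1]
[ 78.   27.5 171.2]
[ 72.   18.7 169.3]
[ 66.   10.1 166.6]
[ 60.    1.8 163. ]
[ 54.   -6.  158.5]
[ 48.  -13.3 153.3]
[ 42.  -20.1 147.3]
[ 36.  -26.1 140.6]
[ 30.  -31.5 133.3]
[ 24.  -36.  125.5]
[ 18.  -39.7 117.3]
[ 12.  -42.6 108.8]
[  6.  -44.5 100. ]
[  3.  -45.1  95.5]
[  0.  -45.5  91. ]
```

View pics/side5.png

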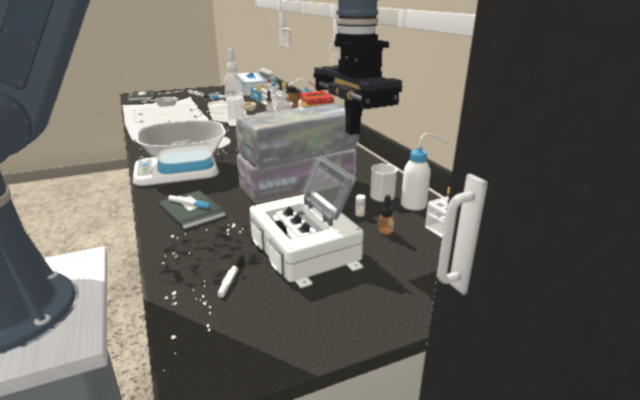

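{"name": "carry_out", "arguments": {"moves": [[0,-0.05,4,0.5,0,0,0],[0,-0.05,7.2,1.2,0,0,0],[0,-0.05,7.2,1.2,0,0,0],[0,-0.05,6.9,1.9,0,0,0],[0,-0.05,6.7,2.5,0,0,0],[0,-0.05,6.4,3.3,0,0,0],[0,-0.05,6.1,4.1,0,0,0],[0,-0.05,5.8,5.2,0,0,0],[0,-0.05,5.6,6.3,0,0,0],[0,-0.05,5.6,7.2,0,0,0],[0,-0.05,5.7,8.1,0,0,0],[0,-0.05,5.9,9.0,0,0,0],[0,-0.05,6.2,9.8,0,0,0],[0,-0.05,6.5,10.6,0,0,0],[0,-0.05,6.5,10.6,0,0,0]]}}

```text
time: 9.7
position: [0.5282, -0.0149, 0.1884]
tool_rot: [-0.478, -0.519, 0.521, 0.48]
ft_force: [-0.4, -0.9, 2.4]
grip_width: 0.0009
```

Run:
```python
from h import *
show()
for n in('side',):
    cv2.imwrite(f'pics/{n}6.png',robot.camera(n)[:,:,::-1])
cv2.imwrite('pics/s6c.png',crop('side','pics/side6.png',(305,205),130,100,6))
```

```text
t 9.7 tip box mm [7.000e-01 1.000e-01 1.634e+02] F [-0.41 -0.94  2.43] w 0.0009 rot [-0.004  0.     0.001]
```

View pics/s6c.png

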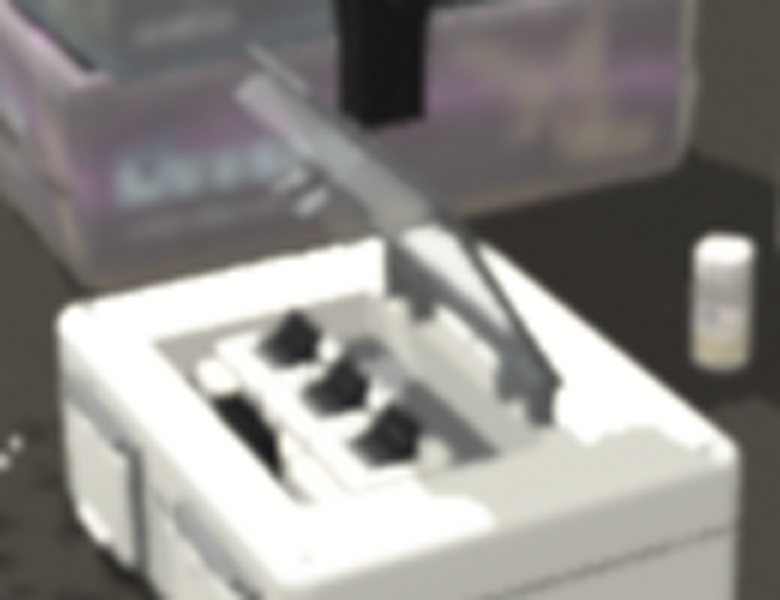

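{"name": "carry_out", "arguments": {"moves": [[0,0,0.5,0.7,0,0,0],[0,0,1.0,1.4,0,0,0],[0,0,1.6,2.1,0,0,0],[0,0,2.3,2.7,0,0,0],[0,0,3.0,3.2,0,0,0],[0,0,3.8,3.7,0,0,0],[0,0,4.6,4.1,0,0,0],[0,0,5.5,4.4,0,0,0],[0,0,6.3,4.6,0,0,0],[0,0,6.8,4.8,0,0,0],[0,0,7.2,4.9,0,0,0],[0,0,7.5,4.9,0,0,0],[0,0,7.8,4.9,0,0,0],[0,0,7.95,4.9,0,0,0],[0,0,7.95,4.9,0,0,0]]}}

```text
time: 11.25
position: [0.482, -0.0191, 0.1101]
tool_rot: [-0.479, -0.52, 0.52, 0.479]
ft_force: [-0.7, 1.0, 8.1]
grip_width: 0.0003
```

Run:
```python
from h import *
show()
for n in('side',):
    cv2.imwrite(f'pics/{n}7.png',robot.camera(n)[:,:,::-1])
cv2.imwrite('pics/s7c.png',crop('side','pics/side7.png',(305,205),130,100,6))
```

```text
t 11.25 tip box mm [-45.6  -0.3  85.1] F [-0.72  0.97  8.08] w 0.0003 rot [-0.  0. -0.]
```

View pics/s7c.png

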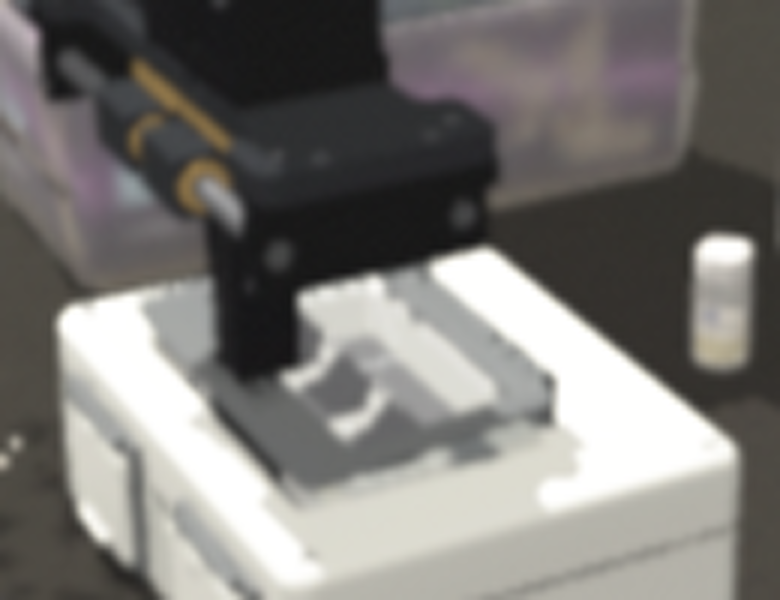

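{"name": "carry_out", "arguments": {"moves": [[0,0,-0.5,0,0,0,0],[0,0,-1.5,0,0,0,0],[0,0,-4,1,0,0,0],[0,0,-7,5,0,0,0],[0,0,-8,10,0,0,0],[0,0,-8,10,0,0,0],[0,0,-8,10,0,0,0],[0,0,-8,10,0,0,0],[0,0,-8,10,0,0,0],[0,0,-8,10,0,0,0],[0,0,-8,10,0,0,0],[0,0,-8,10,0,0,0],[0,0,-8,10,0,0,0],[0,0,-8,10,0,0,0]]}}

```text
time: 12.7
position: [0.3825, -0.0273, 0.1895]
tool_rot: [-0.479, -0.52, 0.52, 0.479]
ft_force: [-0.4, 0.4, 0.3]
grip_width: 0.0004
```

Run:
```python
from h import *
show()
for n in('side','top'):
    cv2.imwrite(f'pics/{n}8.png',robot.camera(n)[:,:,::-1])
cv2.imwrite('pics/s8c.png',crop('side','pics/side8.png',(305,215),200,140,4))
cv2.imwrite('pics/t8c.png',crop('top','pics/top8.png',(305,237),120,100,6))
```

```text
t 12.7 tip box mm [-145.4   -0.3  164.5] F [-0.37  0.36  0.25] w 0.0004 rot [-0.  0.  0.]
```

View pics/s8c.png

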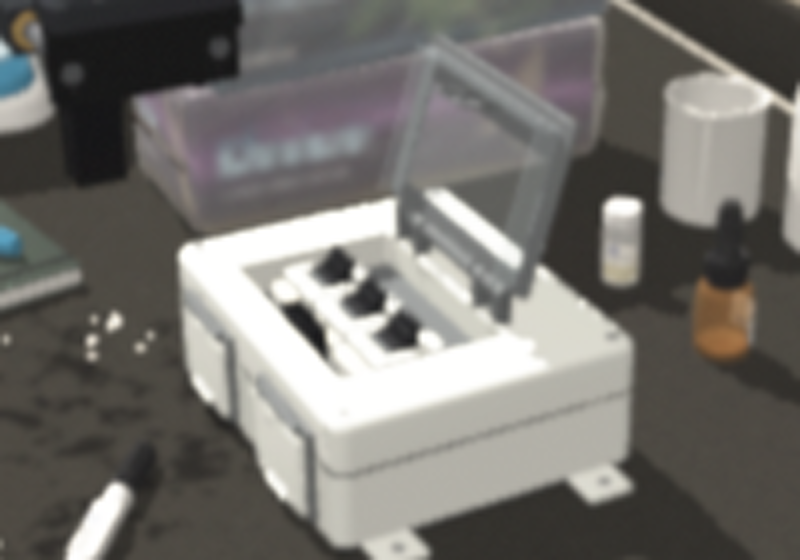

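View pics/t8c.png

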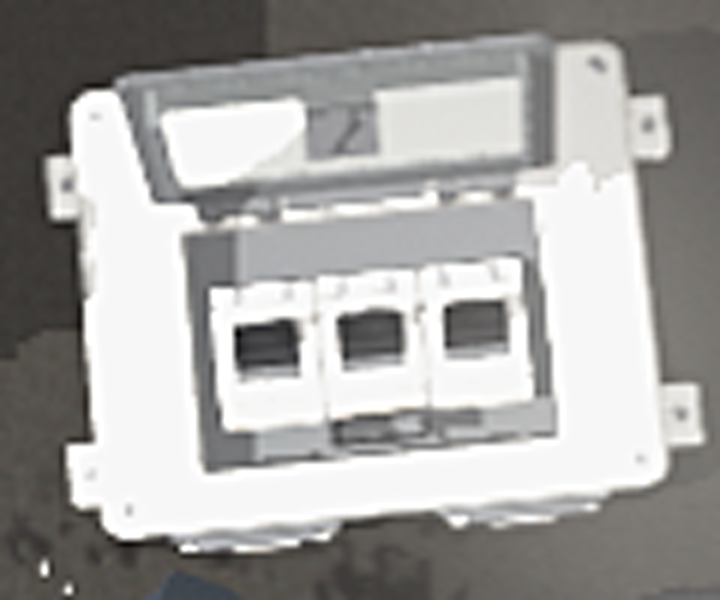

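View pics/top8.png

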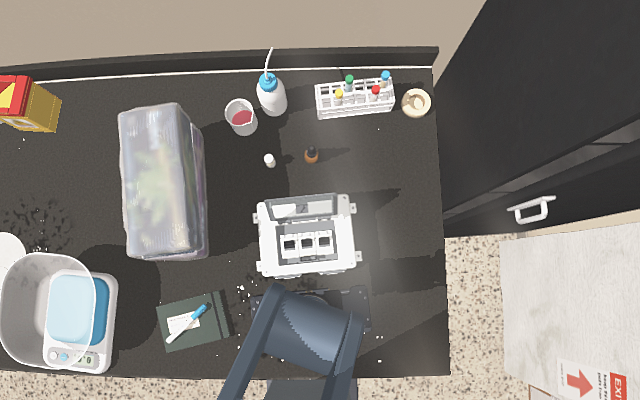

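{"name": "carry_out", "arguments": {"moves": [[0,0,-4,0,0,0,0],[0,0,-6.5,-3,0,0,0],[0,0,-6.5,-7,0,0,0],[0,0,-6.5,-12,0,0,0],[0,0,-6.5,-17,0,0,0],[0,0,-6.5,-22,0,0,0],[0,0,-6.5,-25.4,0,0,0],[0,0,-6.5,-25.4,0,0,0],[0,0,-6.5,-25.4,0,0,0],[0,0,-6.5,-25.4,0,0,0]]}}

```text
time: 13.8
position: [0.634, -0.0063, 0.254]
tool_rot: [-0.478, -0.52, 0.521, 0.48]
ft_force: [-0.0, -0.0, -0.5]
grip_width: 0.0002
```

Run:
```python
from h import *
show()
cv2.imwrite('pics/side9.png',robot.camera('side')[:,:,::-1])
cv2.imwrite('pics/s9c.png',crop('side','pics/side9.png',(305,205),200,140,4))
```

```text
t 13.8 tip box mm [106.9  -0.  229. ] F [-0.02 -0.03 -0.48] w 0.0002 rot [-0.002 -0.     0.001]
```

View pics/s9c.png

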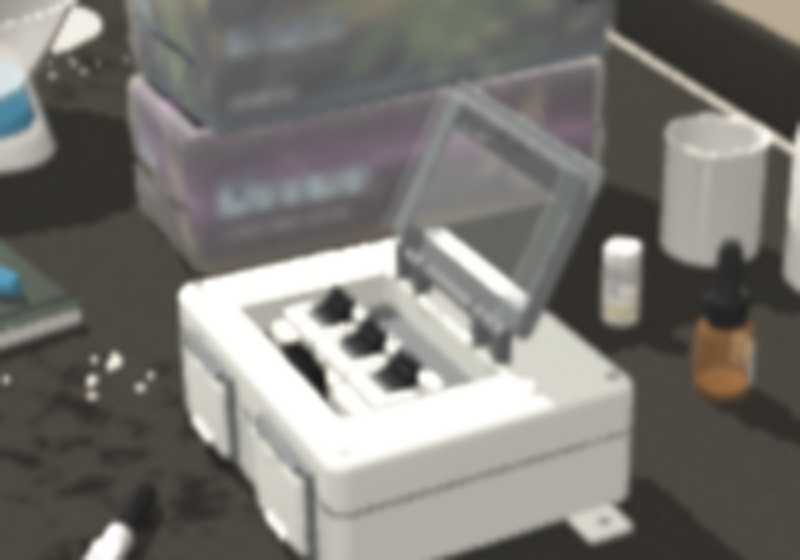

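{"name": "carry_out", "arguments": {"moves": [[0,0,4,0.4,0,0,0],[0,0,7.3,1.1,0,0,0],[0,0,7.3,1.1,0,0,0],[0,0,7.0,1.8,0,0,0],[0,0,6.8,2.4,0,0,0],[0,0,6.5,3.2,0,0,0],[0,0,6.2,4.0,0,0,0],[0,0,5.9,5.1,0,0,0],[0,0,5.7,6.2,0,0,0],[0,0,5.7,7.1,0,0,0],[0,0,5.8,8.0,0,0,0],[0,0,6.0,8.9,0,0,0],[0,0,6.3,9.7,0,0,0],[0,0,6.6,10.5,0,0,0],[0,0,6.6,10.5,0,0,0]]}}

```text
time: 15.35
position: [0.528, -0.015, 0.1881]
tool_rot: [-0.478, -0.519, 0.521, 0.48]
ft_force: [-2.1, -0.2, 3.5]
grip_width: 0.0007
```

{"name": "carry_out", "arguments": {"moves": [[0,0,0.5,0.7,0,0,0],[0,0,1.0,1.4,0,0,0],[0,0,1.6,2.1,0,0,0],[0,0,2.3,2.8,0,0,0],[0,0,3.0,3.4,0,0,0],[0,0,3.7,3.9,0,0,0],[0,0,4.3,4.2,0,0,0],[0,0,4.8,4.4,0,0,0],[0,0,5.2,4.6,0,0,0],[0,0,5.6,4.8,0,0,0],[0,0,5.9,4.9,0,0,0],[0,0,6.2,5.0,0,0,0],[0,0,6.4,5.1,0,0,0],[0,0,6.6,5.1,0,0,0],[0,0,6.8,5.1,0,0,0],[0,0,6.8,5.1,0,0,0]]}}

```text
time: 16.95
position: [0.4796, -0.0193, 0.1203]
tool_rot: [-0.479, -0.52, 0.52, 0.479]
ft_force: [0.1, -1.6, 1.7]
grip_width: 0.0003
```

Run:
```python
from h import *
show()
cv2.imwrite('pics/side10.png',robot.camera('side')[:,:,::-1])
cv2.imwrite('pics/s10c.png',crop('side','pics/side10.png',(305,205),130,100,6))
show()
```

```text
t 16.95 tip box mm [-48.   -0.3  95.3] F [ 0.13 -1.57  1.65] w 0.0003 rot [-0.001  0.     0.   ]
t 17.0 tip box mm [-47.9  -0.3  95.4] F [-0.27 -0.48  1.29] w 0.0007 rot [-0.001  0.     0.   ]
```

View pics/s10c.png

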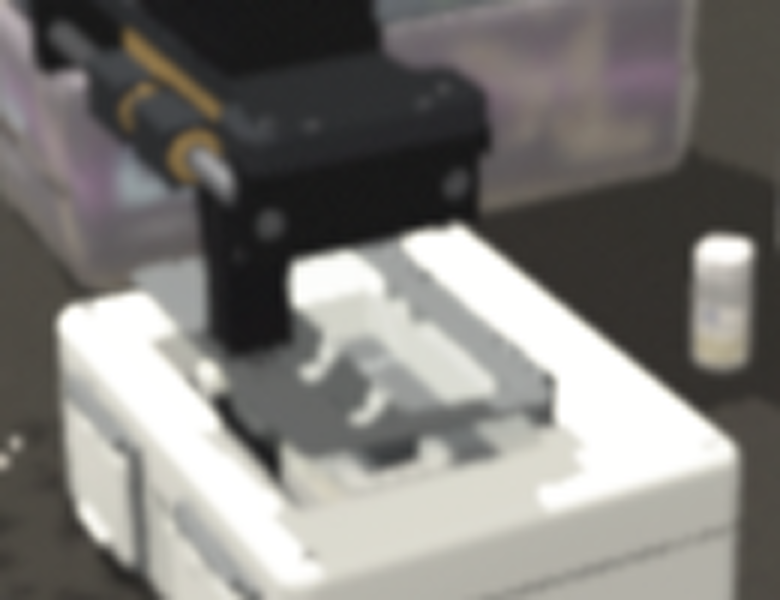

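{"name": "carry_out", "arguments": {"moves": [[0,0,0.2,0,0,0,0],[0,0,0.4,0,0,0,0],[0,0,0.6,0,0,0,0],[0,0,0.75,0,0,0,0],[0,0,0.9,0,0,0,0],[0,0,1.0,0,0,0,0],[0,0,1.1,0,0,0,0],[0,0,1.15,0,0,0,0],[0,0,1.15,0,0,0,0],[0,0,1.15,0,0,0,0]]}}

```text
time: 18.0
position: [0.48, -0.0191, 0.11]
tool_rot: [0.479, 0.52, -0.52, -0.479]
ft_force: [-3.4, 0.9, 11.3]
grip_width: 0.0005
```

Run:
```python
from h import *
show()
```

```text
t 18.0 tip box mm [-47.6  -0.1  85. ] F [-3.38  0.94 11.3 ] w 0.0005 rot [ 0.  0. -0.]
```

Now release slowly, staying just above the latched height to test by force.

{"name": "carry_out", "arguments": {"moves": [[0,0,-0.2,0,0,0,0],[0,0,-0.4,0,0,0,0],[0,0,-0.6,0,0,0,0],[0,0,-0.8,0,0,0,0],[0,0,-1.0,0,0,0,0],[0,0,-1.0,0,0,0,0],[0,0,-1.0,0,0,0,0]]}}

```text
time: 18.7
position: [0.4802, -0.0193, 0.119]
tool_rot: [0.479, 0.52, -0.52, -0.479]
ft_force: [-0.5, 1.2, 0.7]
grip_width: 0.0004
```

Run:
```python
from h import *
show()
cv2.imwrite('pics/side11.png',robot.camera('side')[:,:,::-1])
cv2.imwrite('pics/s11c.png',crop('side','pics/side11.png',(305,205),130,100,6))
show()
```

```text
t 18.7 tip box mm [-47.4  -0.3  94. ] F [-0.5   1.24  0.73] w 0.0004 rot [ 0. -0. -0.]
t 18.75 tip box mm [-47.5  -0.3  94. ] F [-0.33 -0.32  0.72] w 0.0004 rot [-0. -0.  0.]
```

View pics/s11c.png

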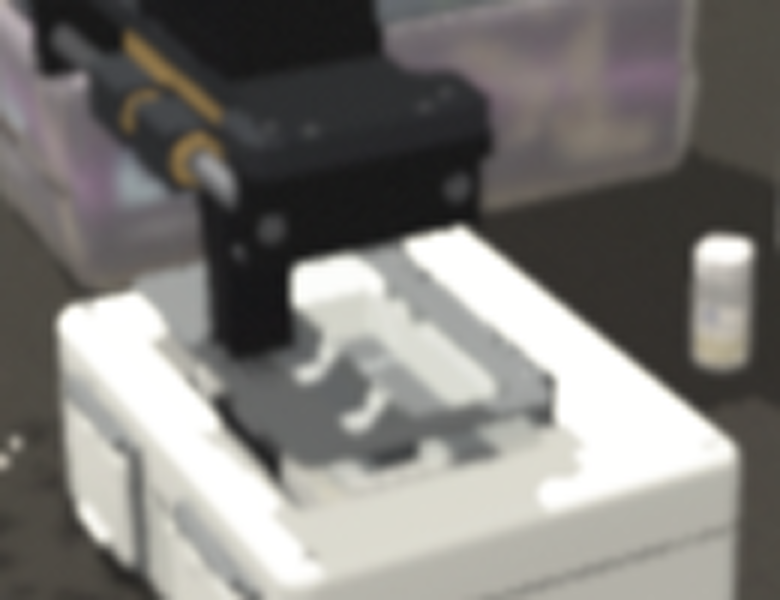

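{"name": "carry_out", "arguments": {"moves": [[0,0,-0.3,0,0,0,0],[0,0,-0.6,0,0,0,0],[0,0,-0.9,0,0,0,0],[0,0,-0.9,0,0,0,0],[0,0,-0.9,0,0,0,0]]}}

```text
time: 19.25
position: [0.4802, -0.0193, 0.1282]
tool_rot: [0.479, 0.52, -0.52, -0.479]
ft_force: [-0.5, -0.3, -0.2]
grip_width: 0.0004
```

Run:
```python
from h import *
show()
cv2.imwrite('pics/side12.png',robot.camera('side')[:,:,::-1])
cv2.imwrite('pics/s12c.png',crop('side','pics/side12.png',(305,205),130,100,6))
show()
```

```text
t 19.25 tip box mm [-47.4  -0.3 103.2] F [-0.53 -0.32 -0.2 ] w 0.0004 rot [ 0. -0. -0.]
t 19.3 tip box mm [-47.4  -0.3 103.1] F [-0.03  0.09 -0.18] w 0.0006 rot [ 0. -0. -0.]
```

View pics/s12c.png

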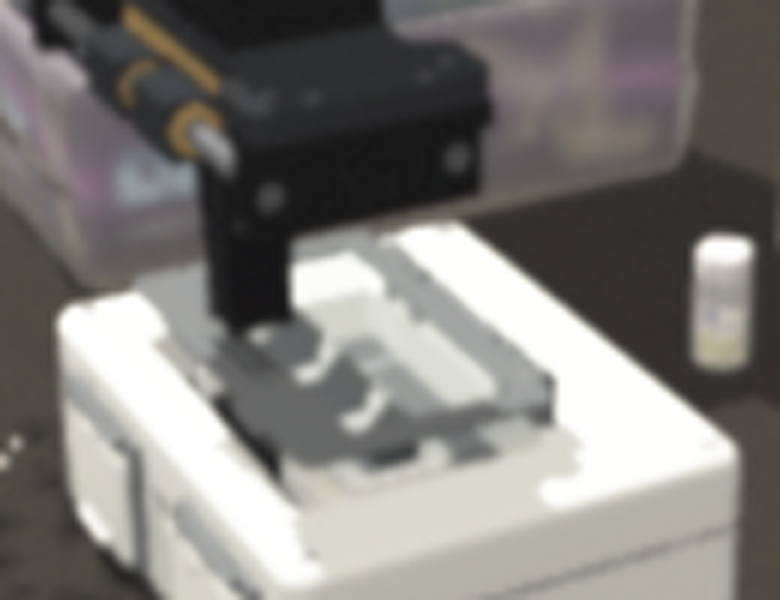

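Latched: the finger is 12 mm above the pad, the force is zero and the cover has not followed. Retreat and do a final check.

{"name": "carry_out", "arguments": {"moves": [[0,0,-3,0,0,0,0],[0,0,-6,3,0,0,0],[0,0,-8,7,0,0,0],[0,0,-8,10,0,0,0],[0,0,-8,10,0,0,0],[0,0,-8,10,0,0,0],[0,0,-8,10,0,0,0],[0,0,-8,10,0,0,0],[0,0,-8,10,0,0,0],[0,0,-8,10,0,0,0]]}}

```text
time: 20.3
position: [0.3809, -0.0275, 0.2078]
tool_rot: [-0.479, -0.52, 0.52, 0.479]
ft_force: [0.7, -0.6, -0.2]
grip_width: 0.0005
```

Run:
```python
from h import *
show()
for n in('side','top'):
    cv2.imwrite(f'pics/{n}13.png',robot.camera(n)[:,:,::-1])
a=crop('side','pics/side13.png',(315,220),180,130,4); cv2.imwrite('pics/s13c.png',a)
cv2.imwrite('pics/t13c.png',crop('top','pics/top13.png',(305,237),120,100,6))
```

```text
t 20.3 tip box mm [-147.1   -0.3  182.8] F [ 0.74 -0.56 -0.18] w 0.0005 rot [-0.  0.  0.]
```

View pics/s13c.png

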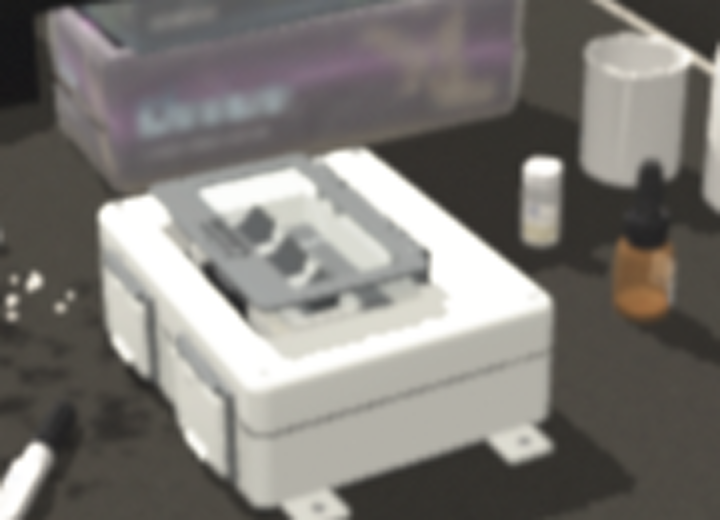

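View pics/t13c.png

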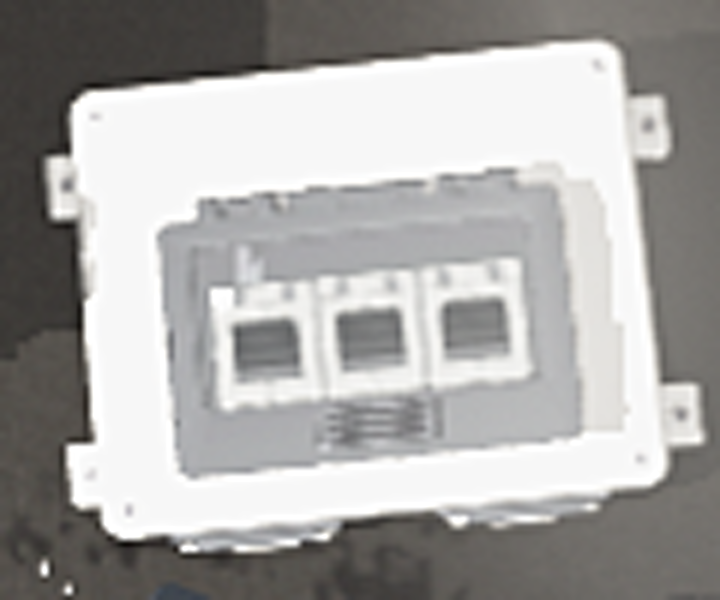

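The cover is shut, with its outline matching the first picture (corners near (160,228) and (580,435)). All three levers line up leaning back, and the vial, bottle and marker have not moved.

Run:
```python
from h import *
print(robot.hand_in()); show()
```

```text
the job is handed in; nothing more can be done
None
the job is handed in; nothing more can be done
```

The job is done and handed in at about 20.4 s: the middle breaker, which had tripped, is back on and the cover is latched shut.

- **Opening:** I pressed the cover pad to its stop and let go, and the cover popped open.
- **Lever:** I pushed the tripped lever back until it lined up with its neighbours. The forces were about 7.5 N backwards and 7 N upwards on the finger.
- **First closing failed:** I brought the cover down from behind and pressed it to its stop, but it sprang open again when I let go. I think it bounced at the stop and toggled the latch twice, though I did not confirm that.
- **Second closing worked:** I pressed more slowly, reaching about 11 N at the stop. When I lifted the finger 12 mm clear, the force was zero and the cover stayed down.

In the last pictures the cover outline matches the first picture, all three levers lean back, and the vial, bottle and marker appear unmoved. I judged all of this by eye from the pictures and the force readings, because the joint angles cannot be read directly.

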